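Bench-test the brake pedal

TASK

Three pedal units stand bolted to the repair bench on packing blocks, in any order. Test the brake pedal, the one with the broad pad that is wider across than it is long: push it right down to its stop, keep it there for a good second, then let it come all the way back up. Do not push the other two pedals (the small square one and the long narrow one).

Things in the scene. Friction and masses are not known exactly. Their poses are not given: they have to be found in the camera images.
- brake_pad (a point): Centre of the top face of the brake pedal's flat ribbed rubber pad, 120 mm across by 70 mm along the pedal. x: along the pedal from hinge to toe, away from the robot (within 0.35 rad of world +x), sloping up 0.52 rad at rest, 0.20 at the stop; y: across; z: out of the pad. At rest 147 to 187 mm above the bench (unit on a wooden block, 5 to 45 mm thick); at the stop 43 mm lower and 22 mm farther forward (horizontally). Free all round.
- brake_pedal (a joint): Heel hinge of the brake pedal, at the robot's end of a dark steel base plate 240 x 100 mm; axis along the pad's y, 150 mm behind (-x) and 18 mm under (-z) the pad point. 0 = up, at rest; 0.32 rad = down on its rigid stop. Spring return: straight down on the pad's centre takes about 4 N to start and 12 N just before the stop.
- clutch_pedal (a joint): Hinge of the clutch pedal, not to be pushed: the same base, hinge and spring, with a small square pad 56 x 56 mm, on its own 5 to 45 mm block, its centre 147 to 187 mm high. 0 = up, at rest; 0.32 rad = down on its stop.
- throttle_pedal (a joint): Hinge of the throttle pedal, not to be pushed: the same base, hinge and spring, with a long narrow treadle 200 mm along by 46 mm across, on its own 5 to 45 mm block, its toe up to 225 mm high. 0 = up, at rest; 0.32 rad = down on its stop.

How it is judged (in metres and radians):
On the way:
1. the brake pedal is pressed down to its stop (joint over 0.27 rad) and kept there (value of joint brake_pedal above 0.27 rad), for 0.7 s.
At the end, for the whole second after the job is handed in: After the press, the brake pedal is all the way up again and still (joint under 0.05 rad), and the clutch and throttle pedals are up too (under 0.05 rad) (value of joint each of brake_pedal, clutch_pedal, throttle_pedal below 0.05 rad and velocity of joint brake_pedal between -0.1 and 0.1 rad/s); the robot touches nothing.
It fails at once if the clutch or throttle pedal is pushed (joint over 0.10 rad) (value of joint any of clutch_pedal, throttle_pedal above 0.1 rad).
It also fails if it takes over 34 s, if anything falls off the work surface, if the arm or the gripper's body presses on something with over 40 N, if the wrist force passes 120 N, or if a joint passes its speed limit or range.

ROBOT

A 6-joint arm with a two-finger parallel gripper is mounted at the origin on the work surface. World frame = base frame: x ahead of the robot, y to its left, z up, the work surface at z = 0. Lengths are in m, angles in degrees, forces in N, time in s.
With the tool pointing down it reaches from about 0.4 to 0.825 m from the base axis. Payload 7 kg.
Tool frame: the origin (TCP) lies on the centre line of the jaws, within the pads' length; the fingertips stand 14 mm ahead of it and the grasp point (between the pads) lies 5 mm behind it; z points along the fingers, x is the direction in which the jaws open and shut, and the axes are right-handed (so a half turn about z gives the same grasp; the last joint's range is limited). The gripper opens to 88 mm and grips with 3 to 60 N. Pads are 19 mm wide; open, the fingers measure 130 mm over their backs; the gripper's body (78 mm by 193 mm) begins 47 mm behind the grasp point.
Start: joints at [-48.065, 20.546, 0.682, 0, -70.136, -16.507], TCP at [0.29, -0.61, 0.241] pointing down, gripper open.
Joint ranges: [-176.03, 176.03], [-82.01, 121.73], [-58.28, 71.71], [-173.87, 95.51], [-174.79, -0.11], [-173.66, 173.66]. Speed limits (degrees/s): [136.94, 136.94, 172.46, 180, 180, 180].

INTERFACE

Orientations are given as [roll, pitch, yaw] about the fixed x, y, z axes, in that order (R = Rz(yaw) Ry(pitch) Rx(roll)).
In Python, from plant import * gives the robot as it stands.
- The arm moves only by the shell command python3 -m handwheel 'ROWS' [OPENING]. ROWS is JSON, a list of rows, each a list of 2 entries, a list of its own where there are three numbers: the shift along the tool's x, y, z each as a share of 0.2 m, from -1 to 1, then the turn, a rotation vector about the tool's x, y, z each as a share of 360 degrees, from -1 to 1. In form: [[[tx, ty, tz], [ax, ay, az]], ...]. A call has 1 to 5 rows; each row is the pose to reach, as a shift and turn from the pose commanded when the call began, along the tool's axes at that moment, turning the shorter way round; what a row does not reach only later rows make up. A row lasts 1/12 s, in which the tool goes at most 41.7 mm and 7.16 degrees, less where a joint would pass 70% of its speed; a pose out of reach is approached as far as the arm can. A call with a number of a shift or a turn outside -1 to 1 is refused whole. A call with a gripper value outside its range is refused whole. OPENING is the closure, from -1 (fully open) to 1 (shut), set as the call begins (- or left out, the last holds). The fingers move at their own pace and stop on an object; the grip force is fixed at half the most. Time passes only in rows, so rows that repeat a pose let the fingers close. It gives the time, the measured TCP pose, the force and the opening at its end, in the units of the state.
- get_obs(): the state, without advancing time (a new reading comes with each control period).
- snapshot(name): name is "scene" or "top" or "wrist"; returns a dict with "color" (420x560x3 uint8, red, green, blue), "z_map" (420x560 float32, m along the optical axis (not along the pixel's ray), 0 where there is no reading), "intrinsics" (3x3 intrinsics, pixels), "distortion" ([k1, k2, p1, p2, k3] as OpenCV has them; the pictures are not rectified), "rvec" (rotation vector, rad) and "tvec" (3), from world to camera coordinates, as OpenCV has them. Camera axes: x right, y down, z forward; pixel columns grow to the right and rows downward; lengths in m; the calibration is good to about 2 mm. A picture is of the moment at which its call begins.
- close_job(): hands the job in, once; it reports no verdict.
The state is a dict: "clock": time; "joint_pos": joint angles; "qvel": joint speeds; "tau": joint torques, N m; "tool_pos": TCP position; "orientation": TCP orientation; "force": force on the tool from outside, world axes, zero at the start; "moment": the same for the moment, N m; "opening": finger opening in m.
Only numpy, scipy, OpenCV 4.12 (cv2) and the standard library are available. Lean on these libraries where they do the work, as an engineer would, in place of code of your own. Each camera call takes 0.05 s, during which the arm holds its last target. There are 200 camera calls.

## Working session

There is one attempt and no reset: what is moved stays moved. The work goes in short steps, Python scripts to look and compute and a shell command to move; the robot and the scene stay as the last step left them, time stands still between calls to the robot, and variables do not carry over. Pictures are saved under pics/ and viewed, about 8 in all and at most 12, crops included, and the job is handed in when it is done.

```bash
mkdir -p pics
cat > h.py <<'E'
from plant import *
import numpy as np, cv2
def snap(n,f=None):
    s=snapshot(n)
    if f: cv2.imwrite('pics/'+f,s["color"][:,:,::-1])
    return s
def cloud(s):
    K=np.array(s["intrinsics"]);R,_=cv2.Rodrigues(np.array(s["rvec"],float));t=np.array(s["tvec"],float).reshape(3)
    h,w=s["z_map"].shape
    u,v=np.meshgrid(np.arange(w),np.arange(h))
    p=cv2.undistortPoints(np.stack([u,v],-1).reshape(-1,1,2).astype(float),K,np.array(s["distortion"],float)).reshape(-1,2)
    z=s["z_map"].reshape(-1,1).astype(float)
    P=(np.hstack([p*z,z])-t)@R
    P[z[:,0]==0]=np.nan
    return P.reshape(h,w,3)
E
python3 - <<'E'
from h import *
o=get_obs();print(o)
a=snap("top","top.png");b=snap("scene","scene.png")
for s in(a,b):
    R,_=cv2.Rodrigues(np.array(s["rvec"],float));print(-R.T@np.array(s["tvec"]).ravel(),np.isfinite(cloud(s)[...,0]).mean())
np.savez('t0.npz',c=a["color"],P=cloud(a));np.savez('s0.npz',c=b["color"],P=cloud(b))
E
```

```text
{'clock': 0.0, 'joint_pos': array([-4.80644562e+01,  2.05919673e+01,  6.33603195e-01, -1.98453699e-02,
       -7.01356300e+01, -1.65065964e+01]), 'qvel': array([ 0.03981974,  0.17956611,  0.02457037,  0.07796952, -0.02176763,
       -0.0334978 ]), 'tau': array([ 1.26032542e-04, -5.82731152e+01,  2.93050522e+01,  6.99721053e+00,
        6.77369404e-03, -1.16172278e-04]), 'tool_pos': array([ 0.28961178, -0.60919695,  0.23961623]), 'orientation': array([-1.79991178e+02, -9.54213125e-02,  1.15422181e+02]), 'force': array([ 0.10607745, -0.31407285, -0.09599316]), 'moment': array([-0.00745071,  0.03537528,  0.00491516]), 'opening': 0.08746409720294493}
[0.34550633 0.02338653 1.58910463] 0.9959948979591837
[1.18064268 0.40382095 1.20007347] 0.9959481292517007
```

View pics/top.png

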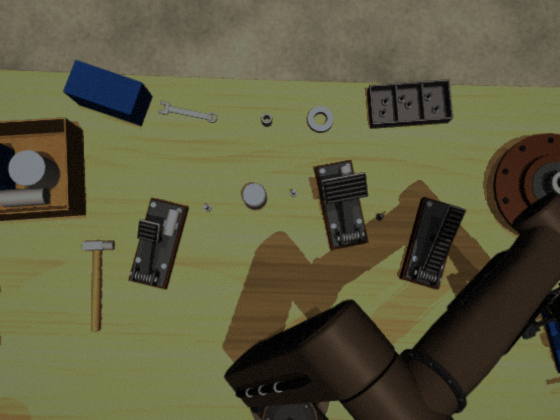

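View pics/scene.png

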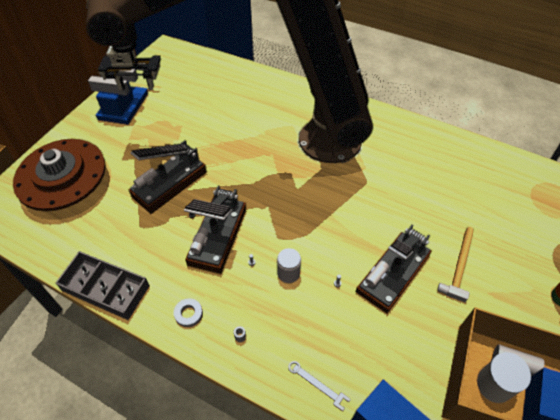

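The top view shows the brake with its broad pad at about (344,187), the throttle at (440,235) and the clutch at (150,232). The gripper is at the far right. Next I measure the pads.

Run:
```python
import numpy as np,cv2
d=np.load('t0.npz');P=d['P']
print('bench',np.nanmedian(P[60:110,220:250],axis=(0,1)), P[330,150])
for n,(u0,u1,v0,v1) in dict(brake=(305,380,150,255),thr=(395,470,190,292),clu=(125,192,195,292)).items():
    Q=P[v0:v1,u0:u1].reshape(-1,3);Q=Q[np.isfinite(Q[:,0])]
    print(n,'n>.12',(Q[:,2]>.12).sum(),'zmax',np.percentile(Q[:,2],99.5))
    H=Q[(Q[:,2]>.12)&(Q[:,2]<.26)]
    # plane fit, keep inliers
    for _ in range(6):
        c=np.median(H,0) if _==0 else H.mean(0);n_=np.linalg.svd(H-c)[2][2];n_*=np.sign(n_[2]);r=(H-c)@n_
        H=H[np.abs(r)<max(.004,1.5*r.std())] if _<5 else H
    yaw=np.arctan2(-n_[1],-n_[0]); print(' normal',n_,'tilt',np.arccos(n_[2]),'yaw',yaw)
    (cx,cy),(w,h),a=cv2.minAreaRect(H[:,:2].astype(np.float32));z=c[2]-((cx-c[0])*n_[0]+(cy-c[1])*n_[1])/n_[2]
    print(' rect',cx,cy,z,w,h,a,len(H),'mean',H.mean(0))
    B=Q[(Q[:,2]>.01)&(Q[:,2]<.075)];print(' base z',np.percentile(B[:,2],[10,50,90]),cv2.minAreaRect(Q[Q[:,2]>.012][:,:2].astype(np.float32)))
```

```text
bench [ 0.92327323  0.21228952 -0.00282187] [ 0.173546    0.40796832 -0.00117812]
brake n>.12 1289 zmax 0.1985356542910911
 normal [-0.55207921 -0.11744248  0.82547914] tilt 0.5997457630875432 yaw 0.2096031433800321
 rect 0.5493490099906921 -0.14355599880218506 0.16131691858630345 0.12107528001070023 0.11764330416917801 12.732956886291504 760 mean [ 0.57616138 -0.13752956  0.18010639]
 base z [0.03634154 0.04845971 0.0545933 ] ((0.5603399872779846, -0.1523195505142212), (0.25076234340667725, 0.18847224116325378), 12.6148042678833)
thr n>.12 1246 zmax 0.6552179838600761
 normal [-0.47641135  0.14429305  0.86730141] tilt 0.521041092381198 yaw -0.29409224093255415
 rect 0.4498804211616516 -0.4031503200531006 0.17068656988003525 0.045312535017728806 0.17233020067214966 74.57325744628906 910 mean [ 0.45132182 -0.40416696  0.17164747]
 base z [0.0357766  0.05013577 0.05615429] ((0.45505034923553467, -0.3886467218399048), (0.16652768850326538, 0.2849094867706299), 81.6465835571289)
clu n>.12 553 zmax 0.1848297456365309
 normal [-0.62297145  0.08959799  0.77709637] tilt 0.6807572042670085 yaw -0.14284403743517238
 rect 0.427496075630188 0.3918187916278839 0.153304693772225 0.053760379552841187 0.09040568023920059 81.8599624633789 337 mean [0.43949943 0.39022636 0.16311098]
 base z [0.02861268 0.03982278 0.06405565] ((0.43595507740974426, 0.4278758764266968), (0.18276727199554443, 0.2496543675661087), 78.02104949951172)
```

```bash
cat > pad.py <<'E'
from h import *
def pad(P,tag,c0=(0.575,-0.137),yaw=np.arctan2(.21,1)):
    Q=P.reshape(-1,3);Q=Q[np.isfinite(Q[:,0])]
    Q=Q[(np.hypot(Q[:,0]-c0[0],Q[:,1]-c0[1])<.1)&(Q[:,2]>.11)&(Q[:,2]<.25)]
    rng=np.random.default_rng(0);best=0
    for _ in range(400):
        a=Q[rng.choice(len(Q),3)];n=np.cross(a[1]-a[0],a[2]-a[0]);l=np.linalg.norm(n)
        if l<1e-4: continue
        n*=np.sign(n[2])/l
        if abs(np.arccos(n[2])-.5)>.2: continue
        m=abs((Q-a[0])@n)<.004
        if m.sum()>best: best=m.sum();M=m
    H=Q[M];c=H.mean(0);n=np.linalg.svd(H-c)[2][2];n*=np.sign(n[2])
    y=np.arctan2(-n[1],-n[0]);print(tag,best,len(Q),'tilt',np.arccos(n[2]),'yaw from normal',y)
    ex=np.array([np.cos(yaw),np.sin(yaw),0]);ey=np.array([-ex[1],ex[0],0]);ex-=n*(ex@n);ex/=np.linalg.norm(ex)
    u=(H-c)@ex;v=(H-c)@ey
    wide=u[abs(v)>.03]; U=np.percentile(wide,[1,99]);V=np.percentile(v,[1,99])
    ctr=c+ex*U.mean()+ey*V.mean();print(' along',np.ptp(U),'across',np.ptp(V),'centre',ctr)
    print(' rect yaw',cv2.minAreaRect(np.c_[u,v][(u>U[0])].astype(np.float32)),'rel to',np.degrees(yaw))
    return ctr
E
python3 - <<'E'
from pad import *
for f in('t0','s0'): pad(np.load(f+'.npz')['P'],f)
E
```

```text
t0 822 1346 tilt 0.4993885609369694 yaw from normal 0.20191844527550806
 along 0.06595020326869869 across 0.11462732757779581 centre [ 0.57997237 -0.13710182  0.18285894]
 rect yaw ((0.0004097670316696167, -0.00016297772526741028), (0.06893337517976761, 0.11765380948781967), 0.6877743005752563) rel to 11.859779120947978
s0 474 692 tilt 0.46438675433602983 yaw from normal 0.22985427843754888
 along 0.06788917393765245 across 0.11485887378486108 centre [ 0.58149485 -0.13268103  0.18329346]
 rect yaw ((-0.0032700560986995697, -0.0022991299629211426), (0.06855464726686478, 0.1181941032409668), 0.9205169677734375) rel to 11.859779120947978
```

```bash
python3 -m handwheel '[[[0,0,-0.2],[0,0,0.018]],[[0,0,-0.4],[0,0,0.036]],[[0,0,-0.5],[0,0,0.036]],[[0,0,-0.5],[0,0,0.036]]]' 1
```

```text
clock: 0.43
tool_pos: [0.2904, -0.6113, 0.3467]
orientation: [179.9, 0.5, 102.4]
force: [-0.2, 0.1, -0.1]
opening: 0.0666
```

```bash
python3 -m handwheel '[[[0.14,0.13,0],[0,0,0]],[[0.28,0.26,0],[0,0,0]],[[0.41,0.39,0],[0,0,0]],[[0.54,0.51,0],[0,0,0]],[[0.67,0.637,0],[0,0,0]]]' 1
python3 -m handwheel '[[[0.14,0.13,0],[0,0,0]],[[0.28,0.26,0],[0,0,0]],[[0.41,0.39,0],[0,0,0]],[[0.54,0.51,0],[0,0,0]],[[0.67,0.637,0],[0,0,0]]]' 1
python3 -m handwheel '[[[0.14,0.13,0],[0,0,0]],[[0.28,0.26,0],[0,0,0]],[[0.41,0.39,0],[0,0,0]],[[0.54,0.51,0],[0,0,0]],[[0.67,0.637,0],[0,0,0]]]' 1
python3 -m handwheel '[[[0,0,0],[0,0,0]],[[0,0,0],[0,0,0]]]'
```

```text
clock: 0.85
tool_pos: [0.3855, -0.4496, 0.34]
orientation: [-180.0, -0.0, 102.5]
force: [1.4, -0.4, 0.6]
opening: 0.0332
clock: 1.27
tool_pos: [0.4811, -0.2911, 0.3403]
orientation: [-180.0, -0.0, 102.5]
force: [0.1, -1.0, -0.4]
opening: 0.0022
clock: 1.68
tool_pos: [0.5765, -0.1327, 0.3403]
orientation: [-180.0, -0.0, 102.5]
force: [0.4, -0.8, 1.4]
opening: 0.0007
clock: 1.85
tool_pos: [0.5768, -0.1327, 0.3395]
orientation: [-179.9, -0.0, 102.6]
force: [0.3, -0.5, -0.2]
opening: 0.0005
```

```bash
python3 -m handwheel '[[[0,0,0.2],[0,0,0]],[[0,0,0.4],[0,0,0]],[[0,0,0.55],[0,0,0]],[[0,0,0.62],[0,0,0]],[[0,0,0.62],[0,0,0]]]'
python3 - <<'E'
from h import *
s=snap("scene");cv2.imwrite('pics/s1.png',cv2.resize(s["color"][110:300,120:300,::-1],None,fx=3,fy=3))
E
```

```text
clock: 2.27
tool_pos: [0.5733, -0.1353, 0.2124]
orientation: [-179.6, -0.1, 102.4]
force: [-0.7, 0.6, -0.6]
opening: 0.0006
```

View pics/s1.png

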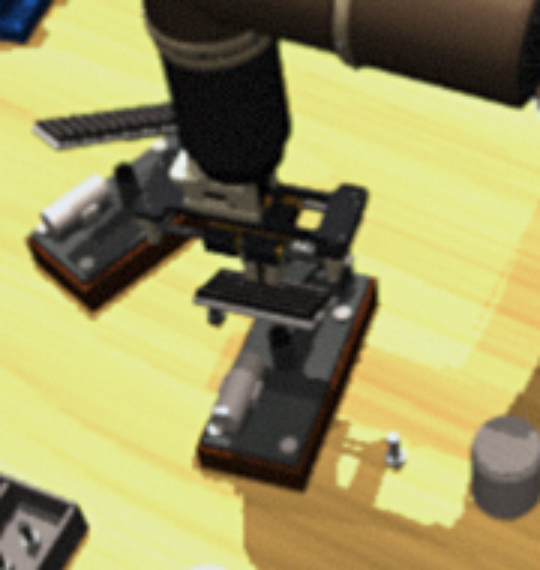

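The close view shows the shut fingertips just above the brake pad, centred across it and clear of the throttle. Pressing now along the pad's arc.

```bash
python3 -m handwheel '[[[0,0,0.04],[0,0,0]],[[0,0.01,0.08],[0,0,0]],[[0,0.025,0.12],[0,0,0]],[[0,0.04,0.16],[0,0,0]],[[0,0.04,0.16],[0,0,0]]]'
python3 - <<'E'
from h import *
o=get_obs();print(o['tool_pos'],o['force'])
E
```

```text
clock: 2.73
tool_pos: [0.5855, -0.1328, 0.1845]
orientation: [179.9, 0.0, 102.5]
force: [0.2, 0.2, 6.0]
opening: 0.0003
[ 0.58550483 -0.1328395   0.18450861] [0.19284496 0.16241561 5.9774789 ]
```

```bash
python3 -m handwheel '[[[0,0.015,0.03],[0,0,0]],[[0,0.03,0.06],[0,0,0]],[[0,0.04,0.09],[0,0,0]],[[0,0.05,0.12],[0,0,0]],[[0,0.05,0.12],[0,0,0]]]'; python3 -m handwheel '[[[0,0,0.01],[0,0,0]],[[0,0,0.015],[0,0,0]],[[0,0,0.015],[0,0,0]]]'
```

```text
clock: 3.15
tool_pos: [0.5961, -0.1306, 0.1619]
orientation: [179.8, 0.1, 102.5]
force: [0.7, 1.5, 10.0]
opening: 0.0002
clock: 3.4
tool_pos: [0.5967, -0.1305, 0.1602]
orientation: [179.6, 0.1, 102.5]
force: [2.4, 1.9, 11.9]
opening: 0.0003
```

Not at the stop yet (11.9 N), so I continue in small steps until the force jumps.

```bash
python3 -m handwheel '[[[0,0,0.01],[0,0,0]],[[0,0,0.01],[0,0,0]]]'; python3 -m handwheel '[[[0,0,0.01],[0,0,0]],[[0,0,0.01],[0,0,0]]]'; python3 -m handwheel '[[[0,0,0.01],[0,0,0]],[[0,0,0.01],[0,0,0]]]'
```

```text
clock: 3.57
tool_pos: [0.5972, -0.1304, 0.1584]
orientation: [179.6, 0.1, 102.5]
force: [2.6, 1.6, 11.8]
opening: 0.0003
clock: 3.73
tool_pos: [0.5978, -0.1302, 0.1567]
orientation: [179.5, 0.1, 102.6]
force: [4.2, 1.2, 12.0]
opening: 0.0001
clock: 3.9
tool_pos: [0.5982, -0.1302, 0.155]
orientation: [179.4, 0.1, 102.6]
force: [4.2, 3.4, 12.0]
opening: 0.0002
```

```bash
for i in 1; do :; done; python3 -m handwheel '[[[0,0,0.01],[0,0,0]],[[0,0,0.01],[0,0,0]]]'; python3 -m handwheel '[[[0,0,0.01],[0,0,0]],[[0,0,0.01],[0,0,0]]]'
python3 - <<'E'
from h import *
s=snap("scene");cv2.imwrite('pics/s2.png',cv2.resize(s["color"][110:300,120:300,::-1],None,fx=3,fy=3))
from pad import pad
P=cloud(s)
try: pad(P,'now',c0=(.602,-.13))
except Exception as e: print(e)
E
```

```text
clock: 4.07
tool_pos: [0.5986, -0.1301, 0.1534]
orientation: [179.4, 0.1, 102.6]
force: [5.2, 2.7, 14.6]
opening: 0.0005
clock: 4.23
tool_pos: [0.5988, -0.1301, 0.1529]
orientation: [179.4, 0.2, 102.6]
force: [1.3, 4.4, 23.0]
opening: 0.0005
now 340 1898 tilt 0.37700637151644883 yaw from normal -2.6835900760941724
 along 0.08541846291575253 across 0.18782886840090302 centre [ 0.59973072 -0.13119823  0.23976146]
 rect yaw ((-0.010046817362308502, -0.0065246522426605225), (0.08249150961637497, 0.19398421049118042), 2.420682907104492) rel to 11.859779120947978
```

View pics/s2.png

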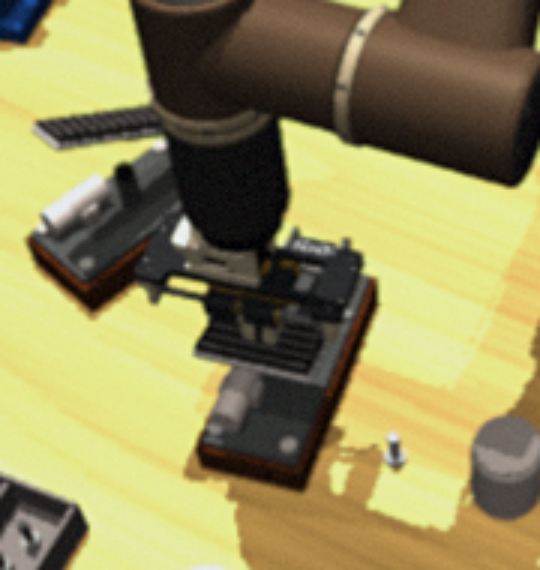

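The pedal is flat on its stop: motion ended at z = 0.153 and the force jumped to 23 N. The plane fit caught the gripper, so I ignore it. The throttle is undisturbed. I add 1 mm and hold for about 1.7 s.

```bash
python3 -m handwheel '[[[0,0,0.005],[0,0,0]],[[0,0,0.005],[0,0,0]],[[0,0,0.005],[0,0,0]],[[0,0,0.005],[0,0,0]],[[0,0,0.005],[0,0,0]]]'; python3 -m handwheel '[[[0,0,0],[0,0,0]],[[0,0,0],[0,0,0]],[[0,0,0],[0,0,0]],[[0,0,0],[0,0,0]],[[0,0,0],[0,0,0]]]'; python3 -m handwheel '[[[0,0,0],[0,0,0]],[[0,0,0],[0,0,0]],[[0,0,0],[0,0,0]],[[0,0,0],[0,0,0]],[[0,0,0],[0,0,0]]]';  python3 -m handwheel '[[[0,0,0],[0,0,0]],[[0,0,0],[0,0,0]],[[0,0,0],[0,0,0]],[[0,0,0],[0,0,0]],[[0,0,0],[0,0,0]]]'
```

```text
clock: 4.7
tool_pos: [0.5989, -0.1302, 0.1527]
orientation: [179.3, 0.2, 102.6]
force: [-1.8, 6.2, 26.1]
opening: 0.0004
clock: 5.12
tool_pos: [0.5989, -0.1302, 0.1527]
orientation: [179.3, 0.2, 102.6]
force: [-0.9, 5.7, 28.0]
opening: 0.0005
clock: 5.53
tool_pos: [0.5989, -0.1302, 0.1527]
orientation: [179.3, 0.2, 102.6]
force: [0.3, 6.0, 27.4]
opening: 0.0006
clock: 5.95
tool_pos: [0.5989, -0.1302, 0.1527]
orientation: [179.3, 0.2, 102.6]
force: [-0.7, 6.5, 27.6]
opening: 0.0004
```

Held at 28 N with no movement. Releasing back along the arc, then straight up.

```bash
python3 -m handwheel '[[[0,-0.02,-0.07],[0,0,0]],[[0,-0.05,-0.14],[0,0,0]],[[0,-0.08,-0.21],[0,0,0]],[[0,-0.1,-0.28],[0,0,0]],[[0,-0.1,-0.35],[0,0,0]]]'; python3 -m handwheel '[[[0,0,-0.15],[0,0,0]],[[0,0,-0.3],[0,0,0]],[[0,0,-0.5],[0,0,0]],[[0,0,-0.6],[0,0,0]],[[0,0,-0.6],[0,0,0]]]'; python3 -m handwheel '[[[0,0,0],[0,0,0]],[[0,0,0],[0,0,0]],[[0,0,0],[0,0,0]],[[0,0,0],[0,0,0]],[[0,0,0],[0,0,0]]]'
python3 - <<'E'
from pad import *
s=snap("scene");cv2.imwrite('pics/s3.png',cv2.resize(s["color"][60:300,80:450,::-1],None,fx=2,fy=2))
pad(cloud(s),'after'); print(get_obs()['force'])
t=snap("top"); P=cloud(t);P0=np.load('t0.npz')['P']
for n,(u0,u1,v0,v1) in dict(thr=(395,470,190,292),clu=(125,192,195,292)).items():
    a=P[v0:v1,u0:u1,2];b=P0[v0:v1,u0:u1,2];m=(b>.12)&(b<.26)&(a<.26);print(n,m.sum(),np.nanmedian((a-b)[m]))
E
```

```text
clock: 6.37
tool_pos: [0.5733, -0.135, 0.2175]
orientation: [-180.0, -0.0, 102.5]
force: [-0.3, -0.4, -0.6]
opening: 0.0004
clock: 6.78
tool_pos: [0.576, -0.1354, 0.3426]
orientation: [179.5, 0.1, 102.5]
force: [0.2, -0.2, -0.3]
opening: 0.0004
clock: 7.2
tool_pos: [0.574, -0.135, 0.3355]
orientation: [-179.9, -0.0, 102.5]
force: [-0.3, 1.2, 0.9]
opening: 0.0004
after 475 694 tilt 0.48453188250635554 yaw from normal 0.20555846211676881
 along 0.06909712818633205 across 0.115526610696679 centre [ 0.5811417  -0.13249916  0.18339286]
 rect yaw ((-0.0026275143027305603, -0.00028816983103752136), (0.06918729841709137, 0.11894425004720688), 0.18110482394695282) rel to 11.859779120947978
[-0.49264347  0.23791251 -0.12104087]
thr 1199 -0.00015960549835600246
clu 550 8.684984744691815e-05
```

View pics/s3.png

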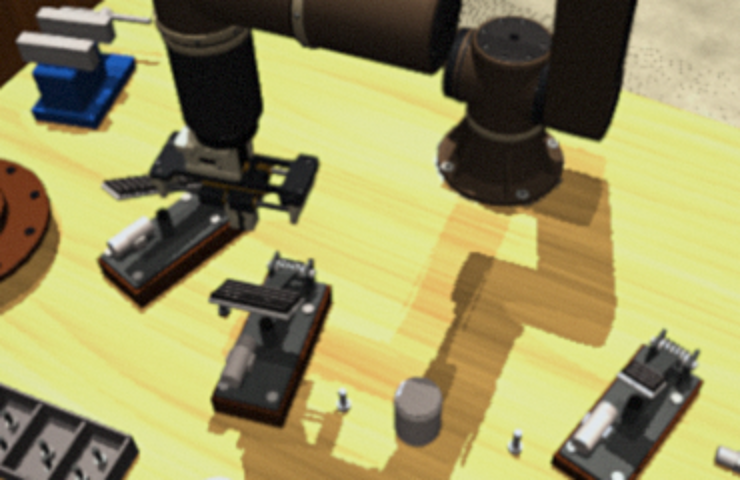

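The brake pad is back at its rest height and the gripper is well clear above it. All three pedals are up, so I hand in.

```bash
python3 -c "from plant import *; print(close_job())"
```

```text
the job is handed in; nothing more can be done
None
```

I pressed the brake pedal, the broad-pad unit in the middle, down to its stop with shut fingertips. I held it there for about 1.7 s, released it and handed the job in about 7.3 s into the 34 s allowed. No verdict is reported.

- **Press:** near the stop the force jumped from about 12 N to 23 N and motion ended. It then held steady at about 28 N for the whole hold. The joint angle itself was not measured. The plane fit to the pressed pad failed because it caught the gripper, so the stop is judged from the force and tool travel.
- **Release:** the brake pad came back to (0.581, -0.132, 0.183), within 0.4 mm of where the same camera saw it before the press. The pad slope read 0.48 rad against 0.46 rad before; the given value at rest is 0.52 rad.
- **Other pedals:** the clutch and throttle pads changed height by less than 0.2 mm.
- **Gripper:** it finished about 14 cm above the pad, touching nothing, with tool force below 1 N.
- **Disagreement between views:** the top and scene cameras differed by about 4 mm on the pad's y position, which did not matter on a 120 mm wide pad.

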